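# Release the pawl and bring down the cap-mat press

## Task

Close the bench press onto the capped well plate in its nest. With the fingertips, press the red pawl pad all the way down so that the pawl swings clear of the brass teeth (it stays there by itself), then push the raised press arm down by its black grip past the teeth until the press plate lies flat on the well plate. Only press and push: do not raise the arm, force it down with the pawl still in the teeth, or lift or disturb the well plate or anything else on the bench, and finish with the hand clear.

Things in the scene. Friction and masses are not known exactly. Their poses are not given: they have to be found in the camera images.
- press: fixed bench press, blue base 400 x 170 x 18 mm. Origin on the bench under the hinge, z up; hinge axis parallel to y, 100 mm up. x points from the hinge to the red pawl pad; the arm reaches to -x. Arm at y = 0, toothed disc and pawl at y = -45 mm. Two grey cheeks at the hinge (x within 25 mm, y = +-28 mm) rise to 122 mm; only the arm stands higher
- press_arm (a joint): press arm: rad, 0 = down, level, press plate flat on the well plate (a firm stop); grows as the grip rises. Starts at 0.82 to 0.96; top stop 1.05. Stiff hinge: stays where it is left; 2 to 5 N down on the grip moves it. With the pawl in, the teeth stop it at about 0.80; with the pawl clear it goes all the way down
- press_grip (a point): centre of the arm's black round grip bar: 26 mm diameter, 110 mm long, parallel to the hinge axis and 250 mm from it; 100 mm above the bench when the arm is down, about 280 to 305 mm at the start. It moves on a circle about the hinge and can be pushed from above all the way. Its axes turn with the arm
- pawl (a joint): red pawl on its pivot (60 mm beyond the hinge axis, 42 mm up): rad, 0 = hooked into the teeth, 0.30 = pad fully down at a firm stop; clear of the teeth from about 0.2. Stiff pivot without a spring: about 3 N on the pad moves it and it stays where it is left
- pawl_pad (a point): centre of the top face of the red pawl pad, 40 x 44 mm, 8 mm thick, level and 76 mm above the bench at the start, 150 mm from the hinge axis along the press's x; pressed fully down it is 28 mm lower, 6 mm farther from the hinge and tipped 0.30 rad
- plate: white well plate with blue cap mat, 85.5 x 128 mm, 18 mm tall, loose in a shallow nest (rim 5 mm high) under the press plate; origin under its centre, at x = -125 mm, z = 40 mm of the press
- tip_box: yellow pipette-tip box with clear lid, 80 x 118 x 57 mm, origin under its centre; bystander beside the press
- jar: white jar with orange cap, 60 mm diameter, 80 mm tall, origin under its centre; bystander near the pawl pad
- marker: white marker pen with blue cap lying flat, 140 mm long, 19 mm high, origin on the bench at its middle; bystander
- reagent: white bottle with blue cap, 68 mm diameter, 130 mm tall, origin under its centre; bystander
- beaker: small open glass beaker, 66 mm diameter, 70 mm tall, origin under its centre; bystander
- tube_rack: green tube rack with capped tubes, 100 x 160 mm, 81 mm tall, origin under its centre; bystander
- nest (a point): centre of the nest's floor, where the underside of the well plate rests
Mind the look-alikes: they are no part of the job. What is meant by the plate is not purple, and is the larger of those in its own colour.

How it is judged:
By the outcome, as a careful person would: the job done as asked, in the order asked, and still so for the second after the job is handed in, with the robot touching nothing.
It also fails if it takes over 53 s, if anything falls off the work surface, if the arm or the gripper's body presses on something with over 40 N, if the wrist force passes 120 N, or if a joint passes its speed limit or range.

## Robot

A 6-joint arm with a two-finger parallel gripper is mounted at the origin on the work surface. World frame = base frame: x ahead of the robot, y to its left, z up, the work surface at z = 0. Lengths are in mm, angles in degrees, forces in N, time in s.
With the tool pointing down it reaches from about 350 to 875 mm from the base axis. Payload 15.5 kg.
Tool frame: the origin (TCP) lies midway between the tips of the shut fingers; the grasp point (between the pads) lies tcp_to_grasp behind it (tcp_to_grasp is the distance from the TCP to the grasp point, in mm); z points along the fingers, y is the line along which they close (so a half turn about z gives the same grasp; the last joint's range is limited). The gripper opens to 85 mm and grips with 20 to 120 N. Pads are 22 mm wide; open, the fingers measure 114 mm over their backs; the gripper's body (76 mm by 85 mm) begins 54 mm behind the grasp point. The pads swing forward as they close: fully open they stand 13 mm farther back than shut.
Start: joints at [66.263, 28.281, 77.091, -0, 74.628, -5.472], TCP at [195.887, 593.51, 231.277] pointing down, gripper open.
Joint ranges: [-166.48, 166.48], [-47.26, 123.95], [12.59, 153.08], [-70.14, 250.14], [6.76, 159.57], [-176.63, 176.63]. Speed limits (degrees/s): [108.29, 108.29, 147.25, 172.46, 172.46, 172.46].

## Interface

Orientations are given as [roll, pitch, yaw] about the fixed x, y, z axes, in that order (R = Rz(yaw) Ry(pitch) Rx(roll)).
In Python, from workcell import get_obs, snapshot, hand_in, tcp_to_grasp gives the robot as it stands.
- The arm moves only by the shell command python3 -m jog 'ROWS' [FORCE]. ROWS is JSON, a list of rows, each a list of 3 entries, a list of its own where there are three numbers: the shift along the world's x, y, z as a fraction of full scale, then the turn, a rotation vector about the world's x, y, z as a fraction of full scale, then the opening, from 0 (shut) to 1 (fully open). A call has 1 to 20 rows; each row shifts and turns the commanded pose from where the row before left it; what a row does not reach is not made up. Full scale, the value 1, is 15 cm for a shift and pi rad for a turn. A row lasts 1/12 s, in which the tool goes at most 41.7 mm and 7.16 degrees, less where a joint would pass 70% of its speed; a pose out of reach is approached as far as the arm can. A call with a number of a shift or a turn outside -1 to 1 is refused whole. A call with a gripper value outside its range is refused whole. The fingers move at their own pace and stop on an object; FORCE is the grip in N (left out, the last holds). Time passes only in rows, so rows that do not move let the fingers close. It gives the time, the measured TCP pose, the force, the opening and the grip force at its end, in the units of the state.
- get_obs(): the state, without advancing time (a new reading comes with each control period).
- snapshot(name): name is "scene" or "side" or "wrist"; returns a dict with "pixels" (480x640x3 uint8, blue, green, red), "z_map" (480x640 float32, mm along the optical axis (not along the pixel's ray), 0 where there is no reading), "mtx" (3x3 intrinsics, pixels), "view" (4x4, takes a point from world to camera coordinates); the wrist camera has in their place "hand_eye" (4x4, takes a point from camera to tool coordinates, whose origin is the TCP and whose axes are the flange's). Camera axes: x right, y down, z forward; pixel columns grow to the right and rows downward; lengths in mm; the calibration is good to about 2 mm. A picture is of the moment at which its call begins: read the wrist's pose just before it.
- hand_in(): hands the job in; it is judged then, once.
The state is a dict: "time_s": time; "q": joint angles; "joint_vel": joint speeds; "tau": joint torques, N m; "eef_pos": TCP position; "tool_rot": TCP orientation; "ft_force": force on the tool from outside, world axes, zero at the start; "ft_torque": the same for the moment, N m; "opening": opening from 0.0 (shut) to 1.0 (fully open); "grip_force": force on a finger pad.
Only numpy, scipy, OpenCV 4.12 (cv2) and the standard library are available. Lean on these libraries where they do the work, as an engineer would, in place of code of your own. Each camera call takes 0.05 s, during which the arm holds its last target. There are 200 camera calls.

## Working session

There is one attempt and no reset: what is moved stays moved. The work goes in short steps, Python scripts to look and compute and a shell command to move; the robot and the scene stay as the last step left them, time stands still between calls to the robot, and variables do not carry over. Pictures are saved under pics/ and viewed, at most 10 in all, crops included, and the job is handed in when it is done.

```bash
mkdir -p pics
python3 - <<'E'
from workcell import *
import cv2,numpy as np
for n in("scene","side"):
    s=snapshot(n);cv2.imwrite(f"pics/{n}0.png",s["pixels"]);np.savez(f"{n}0.npz",**s)
o=get_obs();print(o, tcp_to_grasp)
E
```

```text
{'time_s': 0.1, 'q': array([ 6.62621526e+01,  2.83109728e+01,  7.71263789e+01, -1.56798898e-04,
        7.46281915e+01, -5.46961415e+00]), 'joint_vel': array([-0.0129064 , -0.14219743, -0.03627245, -0.00081792,  0.03520688,
       -0.00397916]), 'tau': array([ 2.57055792e-03, -8.83591676e+01, -3.84570086e+01, -2.78332476e-05,
        4.98528752e-03,  3.65322944e-05]), 'eef_pos': array([195.75088663, 593.18683255, 230.74714856]), 'tool_rot': array([-1.79934741e+02, -6.09699010e-03,  1.61731805e+02]), 'ft_force': array([-0.19850594,  0.30240123,  0.6668675 ]), 'ft_torque': array([-0.01684071,  0.04206331, -0.07079353]), 'grip_force': 0.0, 'opening': 1.0011181481912323} 18.700000000000003
```

View pics/scene0.png

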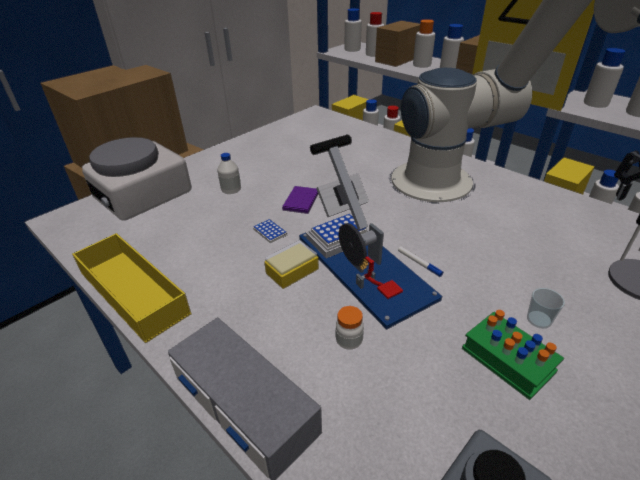

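View pics/side0.png

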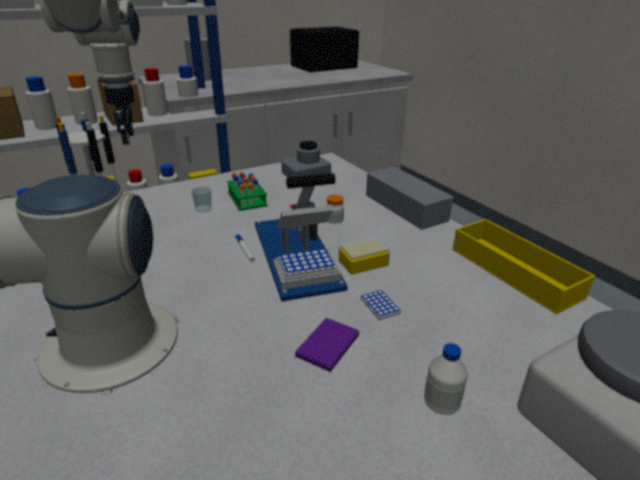

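The scene view shows the press with its grip at (331,144), the red pad at (390,289), and the blue-capped well plate in the nest at (335,233). Plate candidates are the nest plate (335,233), a small blue-dotted one (270,230) and a purple one (301,199). I take the larger blue one, in the nest. The side view shows the grip at (310,181) and the nest plate at (307,267).

```bash
cat > h.py <<'E'
import cv2,numpy as np
def pts(s):
    z=s["z_map"];v,u=np.mgrid[:480,:640]
    K=s["mtx"];c=np.stack([(u-K[0,2])/K[0,0]*z,(v-K[1,2])/K[1,1]*z,z],-1)
    T=np.linalg.inv(s["view"]);return c@T[:3,:3].T+T[:3,3]
def ray(s,uv,h):
    T=np.linalg.inv(s["view"]);d=T[:3,:3]@np.linalg.inv(s["mtx"])@[*uv,1];return T[:3,3]+d*(h-T[2,3])/d[2]
def blobs(m,a=40):
    n,l,st,c=cv2.connectedComponentsWithStats(m.astype(np.uint8));return [(l==i,c[i],st[i,4]) for i in range(1,n) if st[i,4]>a]
E
python3 - <<'E'
from h import *
np.set_printoptions(precision=1,suppress=True)
for n in("scene","side"):
    s=dict(np.load(n+"0.npz"));P=pts(s);hsv=cv2.cvtColor(s["pixels"],cv2.COLOR_BGR2HSV);H,S,V=[hsv[...,i].astype(int) for i in range(3)]
    ok=s["z_map"]>0
    box=np.zeros((480,640),bool)
    if n=="scene":box[130:330,220:460]=1
    else: box[165:310,230:350]=1
    for nm,m in dict(red=((H<6)|(H>174))&(S>180)&(V>80),blk=(V<45),base=(H>100)&(H<118)&(S>150)&(V>50)).items():
        for b,c,a in blobs(m&box,25):
            q=P[b&ok]
            print(n,nm,c,a,"med",np.median(q,0) if len(q) else None, q.min(0),q.max(0))
            if nm=="base" and a>1500:
                q=q[(abs(q[:,2]-18)<6)]; pp=[ray(s,uv,18)[:2] for uv in np.argwhere(b)[:,::-1]]
                print(cv2.minAreaRect(q[:,:2].astype(np.float32)),cv2.minAreaRect(np.array(pp,np.float32)))
            if nm=="red": print("pad ray",ray(s,c,76))
s=dict(np.load("scene0.npz"))
cv2.imwrite("pics/crop.png",cv2.resize(s["pixels"][120:330,240:460],None,fx=2.8,fy=2.8,interpolation=cv2.INTER_CUBIC))
E
```

```text
scene red [369.2 259.8] 30 med [570.1 178.5 101.9] [562.5 165.4  99.9] [575.6 190.  104.7]
pad ray [545.9 160.8  76. ]
scene red [387.  287.5] 298 med [587.8 252.6  74.1] [566.6 174.   45.5] [616.2 278.5  77.6]
pad ray [593.7 250.4  76. ]
scene blk [420.4 137.5] 202 med [105.6  -5.5 193.8] [ 45.9 -71.9 155.1] [126.1  73.2 229.2]
scene blk [330.  144.1] 353 med [477.3 -31.1 294.5] [419.2 -62.5 281.3] [523.9 -12.1 302.2]
scene blk [338.  195.8] 58 med [508.8  25.1 181.9] [503.6   8.2 165.9] [513.9  43.1 205.8]
scene blk [351.6 245.2] 730 med [556.3 112.8 102.1] [539.   57.6  23.9] [569.6 162.7 154. ]
scene blk [373.8 250.5] 114 med [486.3 131.6  50.8] [480.1 108.8  24.9] [493.  146.9  96.8]
scene blk [354.8 294.8] 54 med [608.6 169.8   9.4] [587.7  94.7   4.9] [625.3 234.1  13.5]
scene base [225.2 156.1] 48 med [ 504.9 -463.5  127.5] [ 490.3 -479.7  117.4] [ 518.1 -453.6  131.3]
scene base [349.9 221. ] 38 med [435.5   4.5  57.6] [410.1 -24.6  54.4] [549.1 115.8 154.2]
scene base [329.7 230.2] 181 med [507.7 -10.9  57.1] [447.4 -50.7  52.9] [546.3  75.6 142. ]
scene base [271.9 227. ] 
[... 416 characters left out ...]
(398.8099670410156, 167.37696838378906), 75.49150848388672)
scene base [434.6 269.6] 78 med [404.7 265.2  13. ] [395.8 244.9   4.3] [412.1 283.5  19.7]
side blk [309.5 179.7] 566 med [463.9 -43.6 294.5] [409.6 -64.3  12.5] [881.7 619.4 303.7]
side blk [312.  231.3] 129 med [538.3  80.6  84.3] [527.7  55.   48.4] [548.6 113.9 116.3]
side blk [303.4 235. ] 43 med [528.  105.2  59.5] [523.8  91.4  34.3] [534.9 135.6  93.4]
side base [287.6 261.4] 1405 med [464.9 117.6  18.7] [375.7 -98.    4.9] [541.5 314.7 140.4]
side base [296.2 248.2] 416 med [512.5 124.6  20.1] [424.6 -41.4  14. ] [563.1 226.5  62.2]
side base [316.6 249.9] 231 med [552.3  93.   20.5] [480.4 -51.   15.7] [592.8 144.6  69.8]
```

View pics/crop.png

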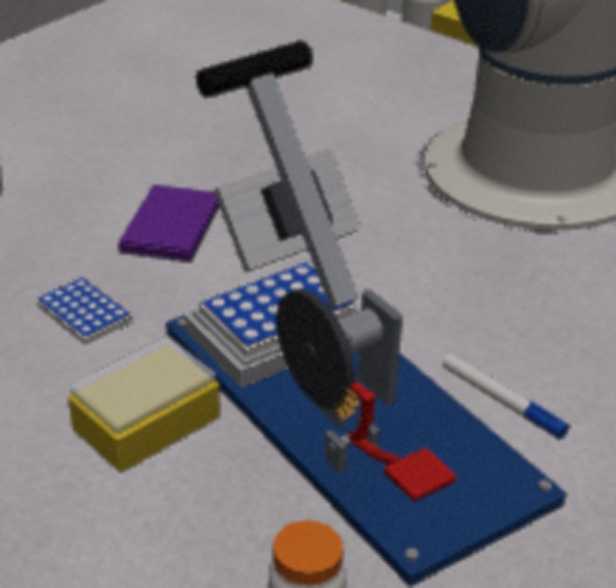

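The crop confirms the choice: the grip is the black bar, the pad is the red plate on the pawl link, and the larger blue-capped plate is in the nest. The press hinge is about (512,121) with x at 75.5°, which puts the pad at about (593,255,76). Moving above the pad with the fingers shut.

```bash
python3 -m jog '[[[0.147,-0.124,0],[0,0,0],0],[[0.147,-0.124,0],[0,0,0],0],[[0.147,-0.124,0],[0,0,0],0],[[0.147,-0.124,0],[0,0,0],0],[[0.147,-0.124,0],[0,0,0],0],[[0.147,-0.124,0],[0,0,0],0],[[0.147,-0.124,0],[0,0,0],0],[[0.147,-0.124,0],[0,0,0],0],[[0.147,-0.124,0],[0,0,0],0],[[0.147,-0.124,0],[0,0,0],0],[[0.147,-0.124,0],[0,0,0],0],[[0.147,-0.124,0],[0,0,0],0],[[0.147,-0.124,0],[0,0,0],0],[[0.147,-0.124,0],[0,0,0],0],[[0.147,-0.124,0],[0,0,0],0],[[0.147,-0.124,0],[0,0,0],0],[[0.147,-0.124,0],[0,0,0],0],[[0.147,-0.124,0],[0,0,0],0],[[0,0,0],[0,0,0],0],[[0,0,0],[0,0,0],0]]'
python3 - <<'E'
from h import *
from workcell import *
np.set_printoptions(precision=1,suppress=True)
s=dict(np.load("scene0.npz"))
print("jar",ray(s,(350,317),80))
from scipy.spatial.transform import Rotation as R
o=get_obs();s=snapshot("wrist");T=np.eye(4);T[:3,:3]=R.from_euler("xyz",o["tool_rot"],degrees=True).as_matrix();T[:3,3]=o["eef_pos"]
s["view"]=np.linalg.inv(T@s["hand_eye"]);P=pts(s)
hsv=cv2.cvtColor(s["pixels"],cv2.COLOR_BGR2HSV);H,S,V=[hsv[...,i].astype(int) for i in range(3)]
for b,c,a in blobs(((H<6)|(H>174))&(S>150)&(V>60),100):
    q=P[b&(abs(P[...,2]-75)<5)]
    print(c,a,len(q),np.median(P[b],0),cv2.minAreaRect(q[:,:2].astype(np.float32)) if len(q) else"")
cv2.imwrite("pics/w1.png",s["pixels"])
E
```

```text
time_s: 1.77
eef_pos: [593.5, 257.6, 230.6]
tool_rot: [-180.0, -0.0, 161.6]
ft_force: [-1.5, 0.7, 0.0]
opening: 0.001
grip_force: 0.0
jar [719.9 249.2  80. ]
[295.3 213.6] 3368 2270 [580.  246.3  74.3] ((581.6465454101562, 228.18411254882812), (95.48468017578125, 42.613677978515625), 75.4705581665039)
```

View pics/w1.png

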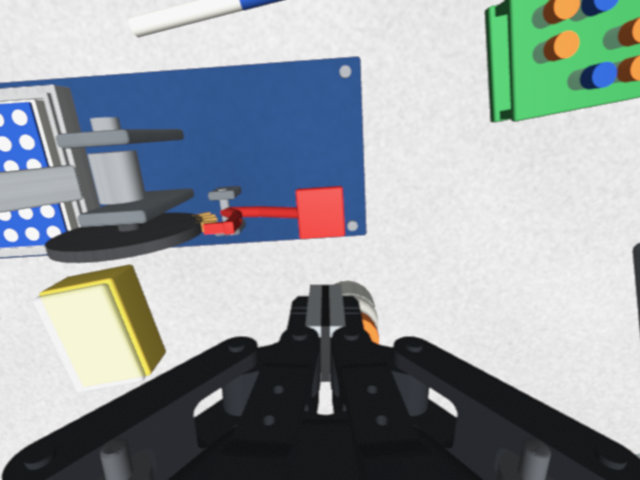

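The wrist view shows the red pad at (321,212), centre about (590,255), with clear space around it and the jar far enough away. Descending.

```bash
python3 -m jog '[[[-0.02,0,-0.15],[0,0,0],0],[[0,0,-0.15],[0,0,0],0],[[0,0,-0.15],[0,0,0],0],[[0,0,-0.15],[0,0,0],0],[[0,0,-0.15],[0,0,0],0],[[0,0,-0.15],[0,0,0],0],[[0,0,-0.04],[0,0,0],0],[[0,0,-0.02],[0,0,0],0],[[0,0,0],[0,0,0],0]]'
python3 -m jog '[[[0,0,-0.02],[0,0,0],0],[[0,0,-0.02],[0,0,0],0],[[0,0,-0.02],[0,0,0],0],[[0,0,-0.02],[0,0,0],0],[[0,0,-0.02],[0,0,0],0],[[0,0,-0.02],[0,0,0],0],[[0,0,-0.02],[0,0,0],0],[[0,0,-0.02],[0,0,0],0]]'
```

```text
time_s: 2.57
eef_pos: [589.4, 259.3, 87.5]
tool_rot: [-180.0, -0.0, 161.8]
ft_force: [0.6, 0.2, 0.3]
opening: 0.002
grip_force: 0.0
time_s: 3.23
eef_pos: [590.1, 258.9, 63.2]
tool_rot: [180.0, 0.0, 161.7]
ft_force: [0.5, 3.2, 2.8]
opening: -0.002
grip_force: 1.8
```

Contact made at about 3 N, and the pawl is moving. Continuing in small steps.

```bash
python3 -m jog '[[[0,0,-0.02],[0,0,0],0],[[0,0,-0.02],[0,0,0],0],[[0,0,-0.015],[0,0,0],0],[[0,0,-0.01],[0,0,0],0]]'
python3 -m jog '[[[0,0,-0.01],[0,0,0],0],[[0,0,0],[0,0,0],0]]'
python3 -m jog '[[[0,0,-0.01],[0,0,0],0],[[0,0,0],[0,0,0],0]]'
```

```text
time_s: 3.57
eef_pos: [589.8, 258.7, 53.2]
tool_rot: [-180.0, -0.0, 161.7]
ft_force: [1.5, 3.1, 2.1]
opening: -0.001
grip_force: 1.8
time_s: 3.73
eef_pos: [589.6, 258.7, 51.7]
tool_rot: [-180.0, -0.0, 161.7]
ft_force: [2.0, 0.8, 1.9]
opening: 0.003
grip_force: 1.0
time_s: 3.9
eef_pos: [589.7, 258.7, 50.4]
tool_rot: [-180.0, -0.0, 161.7]
ft_force: [0.6, 3.5, 2.5]
opening: 0.004
grip_force: 1.3
```

```bash
python3 -m jog '[[[0,0,-0.01],[0,0,0],0],[[0,0,0],[0,0,0],0]]'
python3 -m jog '[[[0,0,-0.01],[0,0,0],0],[[0,0,0],[0,0,0],0]]'
python3 -m jog '[[[0,0,-0.007],[0,0,0],0],[[0,0,0],[0,0,0],0]]'
```

```text
time_s: 4.07
eef_pos: [589.9, 258.7, 49.5]
tool_rot: [180.0, 0.0, 161.7]
ft_force: [-3.6, 1.1, 11.7]
opening: 0.002
grip_force: 5.9
time_s: 4.23
eef_pos: [590.0, 258.8, 48.8]
tool_rot: [180.0, 0.1, 161.7]
ft_force: [-5.1, -0.0, 24.2]
opening: 0.003
grip_force: 11.4
time_s: 4.4
eef_pos: [590.2, 258.8, 48.4]
tool_rot: [180.0, 0.1, 161.7]
ft_force: [-7.6, -1.0, 31.6]
opening: -0.006
grip_force: 15.0
```

The firm stop is reached at 31 N, with the force rising steeply. Lifting and checking.

```bash
python3 -m jog '[[[0,0,0.05],[0,0,0],0],[[0,0,0.15],[0,0,0],0],[[0,0,0.18],[0,0,0],0],[[0,0,0.18],[0,0,0],0],[[0,0,0.18],[0,0,0],0],[[0,0,0.18],[0,0,0],0],[[0,0,0.18],[0,0,0],0],[[0,0,0.18],[0,0,0],0],[[0,0,0.18],[0,0,0],0],[[0,0,0.18],[0,0,0],0],[[0,0,0.18],[0,0,0],0],[[0,0,0.18],[0,0,0],0],[[0,0,0.1],[0,0,0],0],[[0,0,0],[0,0,0],0],[[0,0,0],[0,0,0],0]]'
python3 - <<'E'
from h import *
from workcell import *
np.set_printoptions(precision=1,suppress=True)
a=snapshot("scene");b=snapshot("side");np.savez("scene1.npz",**a)
cv2.imwrite("pics/c2.png",np.hstack([cv2.resize(x,(390,390),interpolation=cv2.INTER_CUBIC) for x in(a["pixels"][120:330,250:460],b["pixels"][140:310,220:390])]))
for n,s in("scene",a),("side",b):
    P=pts(s);V=s["pixels"].max(2);m=(V<60)&(P[...,2]>260)&(P[...,2]<320)&(s["z_map"]>0)&(P[...,1]<60)&(abs(P[...,0]-480)<90)
    for bl,c,ar in blobs(m,80):
        q=P[bl];print(n,c,ar,np.median(q,0),q[:,2].max(),cv2.minAreaRect(q[:,:2].astype(np.float32)),"ray",ray(s,c,291))
E
```

```text
time_s: 5.65
eef_pos: [589.8, 258.5, 361.6]
tool_rot: [180.0, 0.0, 161.7]
ft_force: [0.1, 0.5, -0.7]
opening: 0.001
grip_force: 0.0
scene [95.1 57.5] 479 [  513.2 -1275.5   290.2] 319.94331727059637 ((510.30682373046875, -1276.7354736328125), (119.3796157836914, 28.629150390625), 1.8089067935943604) ray [  514.3 -1272.2   291. ]
scene [330.  144.1] 379 [477.  -31.6 294.6] 302.19537954647626 ((469.530029296875, -32.13688659667969), (22.620046615600586, 109.62325286865234), 72.70195770263672) ray [471.5 -35.3 291. ]
side [310.  180.5] 566 [461.6 -44.  294.6] 303.855657512588 ((465.75836181640625, -33.458316802978516), (40.13811492919922, 106.64347076416016), 73.49006652832031) ray [463.4 -40.4 291. ]
```

View pics/c2.png

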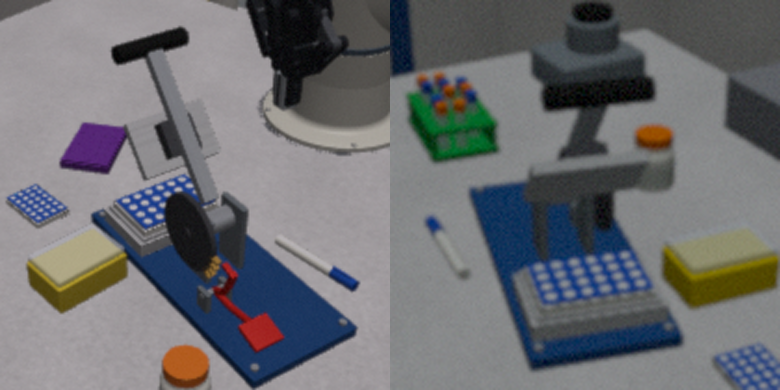

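The pad is tipped down and the pawl tooth has swung clear of the brass, at about (225,280) in the left crop. The arm, plate and bystanders haven't moved. Grip centre is about (470,-35,292). Moving above it.

```bash
python3 -m jog '[[[-0.067,-0.163,0],[0,0,0],0],[[-0.067,-0.163,0],[0,0,0],0],[[-0.067,-0.163,0],[0,0,0],0],[[-0.067,-0.163,0],[0,0,0],0],[[-0.067,-0.163,0],[0,0,0],0],[[-0.067,-0.163,0],[0,0,0],0],[[-0.067,-0.163,0],[0,0,0],0],[[-0.067,-0.163,0],[0,0,0],0],[[-0.067,-0.163,0],[0,0,0],0],[[-0.067,-0.163,0],[0,0,0],0],[[-0.067,-0.163,0],[0,0,0],0],[[-0.067,-0.163,0],[0,0,0],0],[[0,0,0],[0,0,0],0],[[0,0,-0.15],[0,0,0],0],[[0,0,-0.1],[0,0,0],0],[[0,0,0],[0,0,0],0]]'
python3 -m jog '[[[0,0,-0.03],[0,0,0],0],[[0,0,-0.03],[0,0,0],0],[[0,0,-0.03],[0,0,0],0],[[0,0,-0.03],[0,0,0],0],[[0,0,0],[0,0,0],0]]'
```

```text
time_s: 7.08
eef_pos: [467.3, -34.3, 320.6]
tool_rot: [-180.0, -0.3, 161.7]
ft_force: [-0.6, 1.0, -0.1]
opening: 0.002
grip_force: 0.0
time_s: 7.5
eef_pos: [469.0, -34.6, 305.3]
tool_rot: [-180.0, -0.0, 161.7]
ft_force: [1.0, 0.3, -0.4]
opening: -0.002
grip_force: 0.0
```

```bash
python3 -m jog '[[[-0.006,-0.023,-0.025],[0,0,0],0],[[-0.006,-0.023,-0.025],[0,0,0],0],[[-0.006,-0.023,-0.025],[0,0,0],0],[[-0.006,-0.023,-0.025],[0,0,0],0]]'
python3 -m jog '[[[-0.007,-0.027,-0.03],[0,0,0],0],[[-0.007,-0.027,-0.03],[0,0,0],0]]'
python3 -m jog '[[[-0.007,-0.027,-0.03],[0,0,0],0],[[-0.007,-0.027,-0.03],[0,0,0],0]]'
```

```text
time_s: 7.83
eef_pos: [465.7, -49.8, 291.5]
tool_rot: [-179.9, 0.1, 161.7]
ft_force: [-5.5, -10.0, 14.4]
opening: -0.001
grip_force: 7.0
time_s: 8.0
eef_pos: [463.7, -58.0, 282.5]
tool_rot: [-179.9, 0.1, 161.7]
ft_force: [-4.5, -9.4, 13.3]
opening: -0.006
grip_force: 6.6
time_s: 8.17
eef_pos: [461.7, -66.0, 273.4]
tool_rot: [-179.9, 0.1, 161.7]
ft_force: [-2.1, -7.0, 7.9]
opening: -0.001
grip_force: 4.3
```

Past the teeth at low force: the arm angle is about 0.70. Continuing along the arc.

```bash
python3 -m jog '[[[-0.013,-0.049,-0.067],[0,0,0],0],[[-0.013,-0.049,-0.067],[0,0,0],0],[[-0.011,-0.042,-0.071],[0,0,0],0],[[-0.011,-0.042,-0.071],[0,0,0],0]]'
python3 -m jog '[[[-0.009,-0.035,-0.075],[0,0,0],0],[[-0.009,-0.035,-0.075],[0,0,0],0],[[-0.007,-0.027,-0.078],[0,0,0],0],[[-0.007,-0.027,-0.078],[0,0,0],0]]'
```

```text
time_s: 8.5
eef_pos: [454.5, -93.1, 231.5]
tool_rot: [-180.0, 0.1, 161.7]
ft_force: [1.2, -3.4, 3.6]
opening: -0.0
grip_force: 1.9
time_s: 8.83
eef_pos: [449.5, -111.5, 185.4]
tool_rot: [-180.0, 0.1, 161.7]
ft_force: [0.3, -2.9, 2.0]
opening: -0.002
grip_force: 1.4
```

```bash
python3 -m jog '[[[-0.005,-0.02,-0.081],[0,0,0],0],[[-0.005,-0.02,-0.081],[0,0,0],0],[[-0.003,-0.012,-0.082],[0,0,0],0],[[-0.003,-0.012,-0.06],[0,0,0],0]]'
python3 -m jog '[[[0,-0.004,-0.03],[0,0,0],0],[[0,-0.004,-0.03],[0,0,0],0],[[0,0,-0.03],[0,0,0],0],[[0,0,-0.03],[0,0,0],0]]'
python3 -m jog '[[[0,0,-0.012],[0,0,0],0],[[0,0,-0.012],[0,0,0],0],[[0,0,0],[0,0,0],0]]'
```

```text
time_s: 9.17
eef_pos: [447.0, -120.7, 139.3]
tool_rot: [-180.0, 0.0, 161.7]
ft_force: [0.1, 1.1, 2.0]
opening: -0.002
grip_force: 0.9
time_s: 9.5
eef_pos: [447.2, -121.5, 122.0]
tool_rot: [-180.0, 0.0, 161.7]
ft_force: [-0.8, -1.4, 2.2]
opening: 0.002
grip_force: 0.9
time_s: 9.75
eef_pos: [447.0, -121.3, 118.3]
tool_rot: [180.0, -0.0, 161.7]
ft_force: [0.4, -0.3, 0.1]
opening: 0.002
grip_force: 0.0
```

```bash
for i in 1 2 3; do python3 -m jog '[[[0,0,-0.012],[0,0,0],0],[[0,0,0],[0,0,0],0]]' | grep -E 'eef|force'; done
```

```text
eef_pos: [447.0, -121.3, 116.6]
ft_force: [0.4, -0.5, 0.4]
grip_force: 0.0
eef_pos: [447.0, -121.4, 114.7]
ft_force: [-0.1, 0.0, -0.4]
grip_force: 0.0
eef_pos: [447.0, -121.4, 113.0]
ft_force: [-0.7, -1.2, 3.4]
grip_force: 1.3
```

```bash
for i in 1 2; do python3 -m jog '[[[0,0,-0.01],[0,0,0],0],[[0,0,0],[0,0,0],0]]' | grep -E 'eef|force'; done
```

```text
eef_pos: [447.1, -121.5, 112.6]
ft_force: [-6.7, 1.4, 31.8]
grip_force: 15.9
eef_pos: [447.2, -121.6, 112.3]
ft_force: [-15.4, 2.9, 64.2]
grip_force: 32.7
```

Firm stop at the expected height: 112.6, and grip top 113. Retracting up and away, then checking.

```bash
python3 -m jog '[[[0,0,0.03],[0,0,0],0],[[0,0,0.1],[0,0,0],0],[[0,0,0.15],[0,0,0],0],[[0,0,0.15],[0,0,0],0],[[0,0,0.15],[0,0,0],0],[[0,0,0.15],[0,0,0],0],[[0,0,0.15],[0,0,0],0],[[0,0,0.15],[0,0,0],0],[[0,0,0.15],[0,0,0],0],[[0,0,0.1],[0,0,0],0],[[0,0,0],[0,0,0],0],[[0,0,0],[0,0,0],0]]'
python3 - <<'E'
from h import *
from workcell import *
np.set_printoptions(precision=1,suppress=True)
a=snapshot("scene");b=snapshot("side")
cv2.imwrite("pics/c3.png",np.hstack([cv2.resize(x,(390,390),interpolation=cv2.INTER_CUBIC) for x in(a["pixels"][150:360,250:460],b["pixels"][150:320,220:390])]))
for n,s in("scene",a),("side",b):
    P=pts(s);V=s["pixels"].max(2);m=(V<60)&(P[...,2]>60)&(P[...,2]<160)&(s["z_map"]>0)&(abs(P[...,1]+121)<50)&(abs(P[...,0]-450)<90)
    for bl,c,ar in blobs(m,60):
        q=P[bl];print(n,c,ar,np.median(q,0),q.max(0))
E
```

```text
time_s: 11.58
eef_pos: [447.1, -121.4, 302.3]
tool_rot: [-180.0, 0.1, 161.7]
ft_force: [0.4, -0.5, -0.5]
opening: 0.0
grip_force: 0.0
scene [313.6 194.1] 256 [ 462.3 -116.6  107.4] [501.7 -95.7 113.4]
side [320.  272.6] 507 [ 438.8 -128.4  107.7] [ 495.  -107.9  116.5]
```

View pics/c3.png

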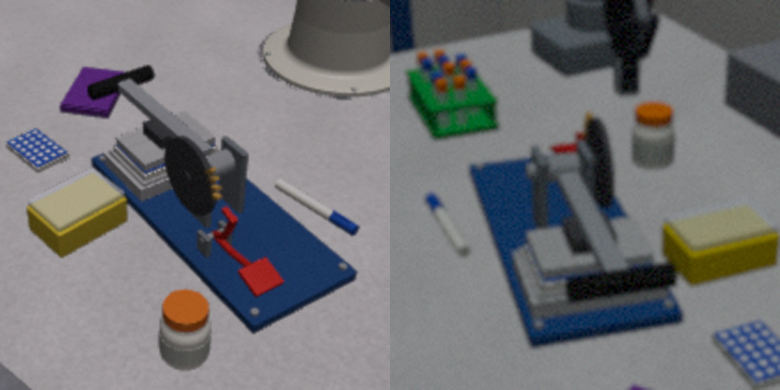

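The crops show the arm level, with the grip at (120,80) in the left one, and the press plate flat on the well plate. The pawl is still down and clear of the teeth, the bystanders haven't moved and the hand is clear.

```bash
python3 -c "from workcell import *;print(hand_in())"
```

```text
the job is handed in; nothing more can be done
None
```

The press is closed: I pressed the pawl pad to its stop, then pushed the arm down by its grip until the press plate lay flat on the well plate; nothing else on the bench moved, the hand finished clear, and the job was handed in at about 12 s on the robot's clock.

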